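# Lock the exhaust silencer into the air block of the book press

### The job

Take the ribbed exhaust silencer out of the wooden rack and push its stem gently into the one open push-fit port of the press's air block until the catch inside snaps shut behind it. Then tug the silencer up so that the port's collar visibly rises with it, which proves that it is locked, let the collar sink back, let go and leave the silencer locked upright in the port. Do not force it, and leave everything else on the bench where it is.

Things in the scene. Friction and masses are not known exactly. Their poses are not given: they have to be found in the camera images.
- silencer_grip (a point): Centre of the silencer's head. The silencer (106 mm tall, 70 to 140 g) stands upright in one of the rack's holes: its head is a ribbed straight cylinder of 24 mm diameter, 50 mm tall (25 mm above and below this point), flat on top; its underside rests on the rack. Below it a 15 mm steel stem, 56 mm long, points down. z is up along the stem. Its two neighbours in the rack have other heads.
- silencer_foot (a point): Tip of the silencer's stem, on its axis, 81 mm below silencer_grip. From the tip up: a cone from 6 to 15 mm diameter over 8 mm, a 15 mm land from 8 to 13 mm, a groove of 8 mm diameter from 13 to 21 mm (the catch snaps into it), then plain 15 mm stem up to the head at 56 mm.
- fitting_mouth (a point): Centre of the open port's mouth, at its collar's top, 106 mm above the bench; z up along the bore (17 mm wide). Spring jaws hidden inside snap into the groove when the foot is 27 to 47 mm below this point, differing from port to port; a solid end stop follows 2 mm deeper. Passing the jaws takes 5 to 12 N and eases at the click. Over 35 N between silencer and port breaks it.
- fitting: The open port: upright black tube, 36 mm outside diameter, 56 mm tall, fixed on the air block, topped by a grey collar 29 mm wide and 5 mm high. Origin at the centre of its underside, 45 mm above the bench. One of three ports in a row 62 mm apart; the other two are filled with low steel caps, 42 mm above the block. When locked, 7 to 29 mm of bare stem show between collar and head.
- collet (a joint): Rise of the open port's collar in m: 0 at rest, at most 0.004. It rises only when a locked silencer is pulled up (after 2 mm or so of free play): about 4 N start it, 8 N lift it 2 mm, 12 N lift it to its stop at 4 mm. Let down, a spring draws it back to 0.
- airblock: Aluminium block fixed to the bench, 62 x 200 x 45 mm, origin at the centre of its underside; the ports stand in a row along its y axis at y = -62, 0 and 62 mm.
- rack: Wooden rack fixed to the bench, 60 x 200 x 60 mm, origin at the centre of its underside, with three 18 mm holes right through it in a row along its y axis at y = -64, 0 and 64 mm; holds the silencer, the plug and the punch, in any order.
- plug: Steel plug in the rack with a flat disc head, 36 mm wide and 14 mm high; origin at the tip of its 40 mm stem. To be left alone.
- punch: Hand punch in the rack with a waisted, ball-ended light wooden handle 62 mm tall; origin at the tip of its 45 mm stem. To be left alone.
- folder: Flat bone folder lying on the bench between rack and block, 130 x 22 x 6 mm; origin under its centre. To be left alone.
- gluejar: Glue jar, 64 mm wide and 85 mm high; origin under its centre. To be left alone.
- book: Bound book lying flat, 130 x 190 x 32 mm; origin under its centre. To be left alone.
- hammer: Hammer lying on the bench at the far side, head and handle flat; origin near its middle. To be left alone.
- brushmug: Cup, 76 mm wide and 90 mm high; origin under its centre. To be left alone.

How it is judged (in metres and radians):
On the way, in this order (a step that is already met when the one before it is completed fails the run):
1. the silencer's stem is in the open port, its tip at least 26 mm below the mouth (z of silencer_foot in the frame of fitting_mouth below -0.026 m and horizontal distance between silencer_foot and fitting_mouth below 0.004 m), for 0.1 s.
2. the locked silencer is tugged up so that the collar rises by more than 2 mm (value of joint collet above 0.002 m and z of silencer_foot in the frame of fitting_mouth below -0.02 m and contact force between the fingers and fitting below 1 N), for 0.1 s.
At the end, for the whole second after the job is handed in: After the tug the silencer stands in the open port, its tip at least 25.5 mm below the mouth, within 4 mm of the port's axis and within 0.12 rad of upright, at rest and released, and the collar is back down (less than 1 mm) (z of silencer_foot in the frame of fitting_mouth below -0.0255 m and horizontal distance between silencer_foot and fitting_mouth below 0.004 m and angle between silencer_grip's own z axis and vertical below 0.12 rad and value of joint collet below 0.001 m and linear speed of silencer below 0.02 m/s); the robot touches nothing.
It fails at once if more than 35 N between the silencer and the open port (contact force between silencer and fitting above 35 N).
It fails at once if a bystander is moved by more than 25 mm (distance of any of plug, punch, folder, gluejar, book, hammer, brushmug from where it was at the start of the episode above 0.025 m).
It also fails if it takes over 48 s, if anything falls off the work surface, if the arm or the gripper's body presses on something with over 40 N, if the wrist force passes 120 N, or if a joint passes its speed limit or range.

### The arm

A 6-joint arm with a two-finger parallel gripper is mounted at the origin on the work surface. World frame = base frame: x ahead of the robot, y to its left, z up, the work surface at z = 0. Lengths are in m, angles in degrees, forces in N, time in s.
With the tool pointing down it reaches from about 0.275 to 0.725 m from the base axis. Payload 15.9 kg.
Tool frame: the origin (TCP) lies on the centre line of the jaws, within the pads' length; the fingertips stand 25 mm ahead of it and the grasp point (between the pads) lies 6 mm ahead of it (ctrl.tip_reach is the distance from the TCP to the fingertips, in m); z points along the fingers, y is the line along which they close (so a half turn about z gives the same grasp; the last joint's range is limited). The gripper opens to 85 mm and grips with 20 to 120 N. Pads are 22 mm wide; open, the fingers measure 114 mm over their backs; the gripper's body (76 mm by 85 mm) begins 54 mm behind the grasp point. The pads swing forward as they close: fully open they stand 13 mm farther back than shut.
Start: joints at [70.531, 12.198, -1.971, 75.831, 0, 90], TCP at [0.167, 0.471, 0.256] pointing down, gripper open.
Joint ranges: [-170.91, 170.91], [-42.67, 98.43], [-65.05, 77.54], [-120.47, 116.71], [-90, 82.35], [-180, 180]. Speed limits (degrees/s): [108.29, 108.29, 136.94, 147.25, 180, 180].

### API

Orientations are given as [roll, pitch, yaw] about the fixed x, y, z axes, in that order (R = Rz(yaw) Ry(pitch) Rx(roll)).
In Python, from bench import status, vision, ctrl gives the robot as it stands.
- The arm moves only by the shell command python3 -m pendant 'ROWS' [OPENING]. ROWS is JSON, a list that holds one entry, the list of rows, each a list of 4 numbers: the shift along the tool's x, y, z in m, then the turn about the tool's z in degrees. A call has exactly 5 rows; each row is the pose to reach, as a shift and turn from the pose commanded when the call began, along the tool's axes at that moment; what a row does not reach only later rows make up. A row lasts 1/8 s, in which the tool goes at most 62.5 mm and 10.7 degrees, less where a joint would pass 70% of its speed; a pose out of reach is approached as far as the arm can. A call with a gripper value outside its range is refused whole. OPENING is the finger opening in m, from 0 to 0.0854, set as the call begins (- or left out, the last holds). The fingers move at their own pace and stop on an object; the grip force is fixed at half the most. Time passes only in rows, so rows that repeat a pose let the fingers close, or fill a call up. It gives the time, the measured TCP pose, the force, the opening and the grip force at its end, in the units of the state.
- status.read_state(): the state, without advancing time (a new reading comes with each control period).
- vision.snapshot(name): name is "scene" or "top"; returns a dict with "image" (480x640x3 uint8, red, green, blue), "z_map" (480x640 float32, m along the optical axis (not along the pixel's ray), 0 where there is no reading), "K" (3x3 intrinsics, pixels), "k1" (the pictures are not rectified: a ray, as slopes to the right and down, at radius r is drawn at 1 + k1 r^2 times it, then the intrinsics apply), "rvec" (rotation vector, rad) and "tvec" (3), from world to camera coordinates, as OpenCV has them. Camera axes: x right, y down, z forward; pixel columns grow to the right and rows downward; lengths in m; the calibration is good to about 2 mm. A picture is of the moment at which its call begins.
- ctrl.finish_job(): hands the job in; it is judged then, once.
The state is a dict: "time_s": time; "joints": joint angles; "dq": joint speeds; "effort": joint torques, N m; "tool_pos": TCP position; "tool_rot": TCP orientation; "force": force on the tool from outside, world axes, zero at the start; "moment": the same for the moment, N m; "grip_width": finger opening in m; "finger_force": force on a finger pad.
Only numpy, scipy, OpenCV 4.12 (cv2) and the standard library are available. Lean on these libraries where they do the work, as an engineer would, in place of code of your own. Each camera call takes 0.05 s, during which the arm holds its last target. There are 200 camera calls.

## Working session

There is one attempt and no reset: what is moved stays moved. The work goes in short steps, Python scripts to look and compute and a shell command to move; the robot and the scene stay as the last step left them, time stands still between calls to the robot, and variables do not carry over. Pictures are saved under pics/ and viewed, at most 10 in all, crops included, and the job is handed in when it is done.

```bash
ls; mkdir -p pics; cat > h.py <<'E'
import numpy as np, cv2
from bench import status, vision, ctrl
def snap(n):
    s=vision.snapshot(n); s['R']=cv2.Rodrigues(np.array(s['rvec'],float))[0]; s['t']=np.array(s['tvec'],float).ravel(); return s
def slopes(s,uv):
    K=np.array(s['K']); uv=np.atleast_2d(np.array(uv,float))
    d=np.c_[(uv[:,0]-K[0,2])/K[0,0],(uv[:,1]-K[1,2])/K[1,1]]; p=d.copy()
    for _ in range(20): p=d/(1+s['k1']*(p**2).sum(1,keepdims=True))
    return p
def onplane(s,uv,z):
    p=slopes(s,uv); r=np.c_[p,np.ones(len(p))]@s['R']; c=-s['R'].T@s['t']
    return c+r*((z-c[2])/r[:,2])[:,None]
def cloud(s):
    v,u=np.mgrid[0:480,0:640]; p=slopes(s,np.c_[u.ravel(),v.ravel()]); z=s['z_map'].ravel()[:,None]
    P=(np.c_[p,np.ones(len(p))]*z-s['t'])@s['R']; P[z[:,0]==0]=np.nan
    return P.reshape(480,640,3)
def proj(s,P):
    c=np.atleast_2d(P)@s['R'].T+s['t']; p=c[:,:2]/c[:,2:]; p=p*(1+s['k1']*(p**2).sum(1,keepdims=True)); K=np.array(s['K'])
    return np.c_[p[:,0]*K[0,0]+K[0,2],p[:,1]*K[1,1]+K[1,2]]
def save(s,f): cv2.imwrite('pics/'+f,s['image'][:,:,::-1])
E
python3 - <<'E'
from h import *
for n in('top','scene'):
    s=snap(n); save(s,n+'0.png'); print(n,-s['R'].T@s['t'],s['R'][2],s['K'][0][0])
print(status.read_state())
E
```

```text
pics
top [0.24222951 0.00830291 1.61893334] [ 0.23468323 -0.00710319 -0.97204595] 549.4214909517721
scene [ 1.04799383 -0.77007679  0.91408942] [-0.38186173  0.63466575 -0.67184895] 564.7151691780147
{'time_s': 0.1, 'joints': array([ 7.05313488e+01,  1.22212458e+01, -2.00214339e+00,  7.58314908e+01,
       -1.59872807e-04,  8.99998468e+01]), 'dq': array([-0.01398326,  0.0139218 ,  0.13748515, -0.0200794 ,  0.05927478,
       -0.00438893]), 'effort': array([ 8.20331952e-04, -6.87245250e+01,  4.87809455e+01,  1.22382055e-02,
        7.65749132e-05, -6.33130276e-05]), 'tool_pos': array([0.16655799, 0.47116193, 0.2558894 ]), 'tool_rot': array([-1.79945120e+02,  1.59726027e-04,  1.60531502e+02]), 'force': array([ 0.06649212, -0.33991493,  0.00532949]), 'moment': array([-0.01885422, -0.02663955,  0.01546535]), 'finger_force': 0.0, 'grip_width': 0.08532214396547474}
```

View pics/top0.png

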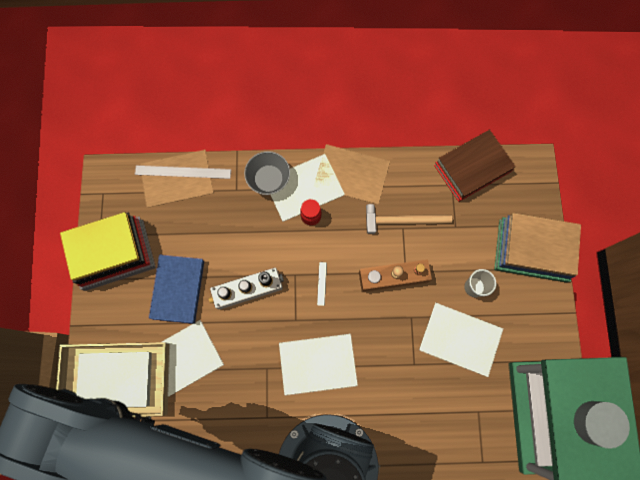

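View pics/scene0.png

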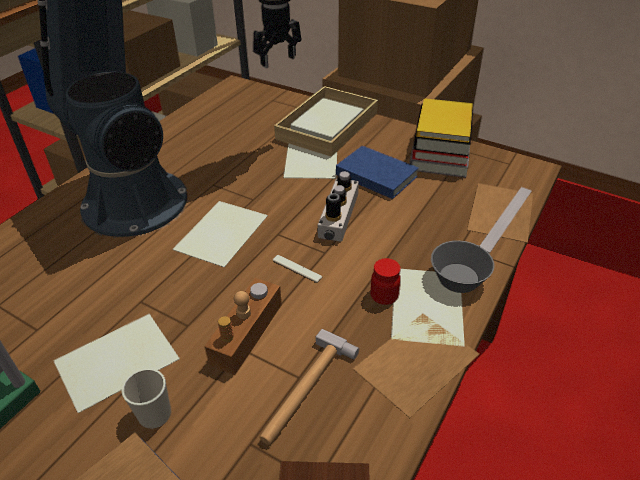

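The top view shows the rack with plug (375,277), punch (398,272) and a brass ribbed cylinder (421,268), which is probably the silencer. The air block's ports are at (225,293), (246,286) and (265,278). I'll zoom in to find out which port is open.

```bash
python3 - <<'E'
import cv2,numpy as np
t=cv2.imread('pics/top0.png');s=cv2.imread('pics/scene0.png')
f=lambda a:cv2.resize(a,(400,300),interpolation=cv2.INTER_CUBIC)
a=np.vstack([np.hstack([f(t[255:315,205:285]),f(t[245:305,355:435])]),np.hstack([f(s[165:240,290:390]),f(s[270:375,180:320])])])
cv2.imwrite('pics/crop1.png',a)
E
```

```text
(no output)
```

View pics/crop1.png

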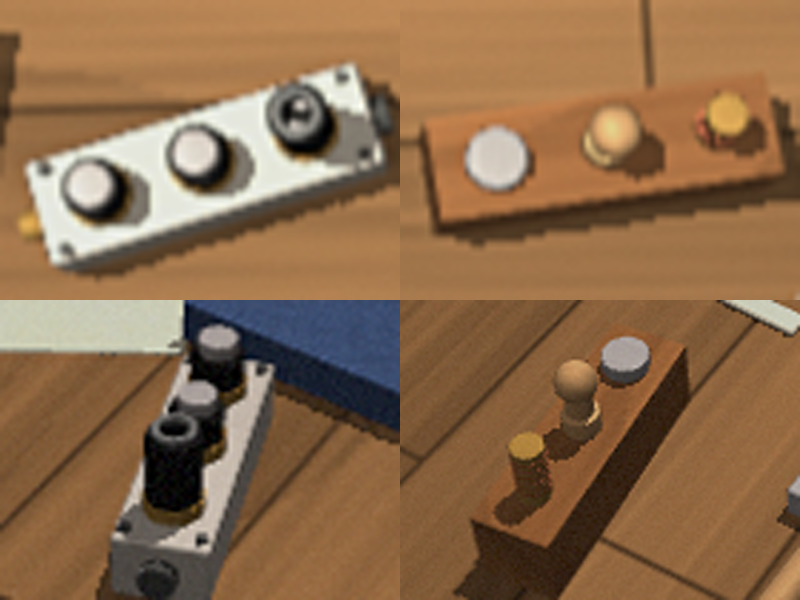

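```bash
python3 - <<'E'
from h import *
s=snap('top'); C=cloud(s)
for nm,(u0,v0,u1,v1) in dict(block=(205,255,290,315),rack=(350,250,440,300)).items():
    c=C[v0:v1,u0:u1].reshape(-1,3); z=c[:,2]
    print(nm, np.histogram(z[~np.isnan(z)],bins=np.arange(0,.13,.01))[0])
    lev=.045 if nm=='block' else .06
    p=c[abs(z-lev)<.006]; r=cv2.minAreaRect((p[:,:2]*1000).astype(np.float32)); print(r)
for u,v in[(225,293),(246,286),(265,278),(375,277),(398,272),(421,268)]:
    w=C[v-4:v+5,u-4:u+5].reshape(-1,3); print((u,v),C[v,u],np.nanmax(w[:,2]))
s=snap('scene'); C=cloud(s)
for u,v in[(333,200),(340,190),(345,177),(225,322),(242,298),(259,290)]:
    print((u,v),C[v,u])
E
```

```text
block [1068   45   62  248  767   84   56  108  130   64   60    4]
((500.7048645019531, 223.70547485351562), (62.79966735839844, 199.63397216796875), 16.536157608032227)
rack [892  38  39  40  49 776 368 107  12  10  65  70]
((526.6973266601562, -210.4899139404297), (60.969703674316406, 201.33306884765625), 6.802541732788086)
(225, 293) [0.47613572 0.27361991 0.09423446] 0.09423446151512552
(246, 286) [0.49606979 0.21627286 0.08481095] 0.09525462070567299
(265, 278) [0.5205639  0.16426268 0.06862927] 0.11155618111825853
(375, 277) [ 0.51584827 -0.15057949  0.06779137] 0.08103365409941597
(398, 272) [ 0.51974475 -0.21023942  0.11649793] 0.12932896503632646
(421, 268) [ 0.53141573 -0.27697721  0.10623009] 0.11492819969022881
(333, 200) [0.52589351 0.15363235 0.10312828]
(340, 190) [0.50978267 0.2168301  0.08600869]
(345, 177) [0.49511787 0.26900804 0.08795958]
(225, 322) [ 0.54037034 -0.27712884  0.10976757]
(242, 298) [ 0.53686796 -0.21779604  0.11794904]
(259, 290) [ 0.52608883 -0.15229895  0.07480752]
```

The open port is at the block's -y end: top view (265,278), showing a dark bore, and scene view (333,200). The silencer is the ribbed brass head at top (421,268) and scene (225,322). I'll refine both by casting rays onto their known top planes.

```bash
cat > m.py <<'E'
from h import *
def blob(s,mask,guess,rad):
    g=proj(s,guess)[0]; v,u=np.mgrid[0:480,0:640]
    m=mask&(np.hypot(u-g[0],v-g[1])<rad)
    n,l,st,ce=cv2.connectedComponentsWithStats(m.astype(np.uint8))
    i=1+np.argmin([np.hypot(*(ce[k]-g))-st[k,4]*.2 for k in range(1,n)])
    c=max(cv2.findContours((l==i).astype(np.uint8),cv2.RETR_EXTERNAL,cv2.CHAIN_APPROX_NONE)[0],key=len)
    return g,ce[i],st[i],cv2.fitEllipse(cv2.convexHull(c)) if len(cv2.convexHull(c))>4 else None
E
python3 - <<'E'
from m import *
for n in('top','scene'):
    s=snap(n); hsv=cv2.cvtColor(s['image'],cv2.COLOR_RGB2HSV).astype(int); H,S,V=hsv[...,0],hsv[...,1],hsv[...,2]
    for nm,G in(('sil',[.534,-.274,.110]),('port',[.518,.164,.106])):
        g=proj(s,G)[0].astype(int); x,y=g
        print(n,nm,g); 
        for c in ((H,V) if nm=='sil' else (V,)): print(c[y-8:y+9,x-9:x+10])
E
```

```text
top sil [420 266]
[[15 15 15 15 15 15 15 15 15 15 15 15 15 15 15 15 15 15 15]
 [15 15 15 15 15 15 15 15 15 15 14 14 14 15 14 14 14 15 15]
 [15 15 15 15 14 14 14 14 14 14 14 13 14 14 14 13 13 15 15]
 [14 14 14 14 14 13 13 13 13 13 13 13 13 13 13 13 13 14 15]
 [13 13 13 13 13 13 13 13 13 13 13 13 13 13 13 13 13 14 15]
 [13 13 13 13 13 13 13 13 15 16 15 14 13 13 13 13 13 13 15]
 [13 13 13 13 13 13 15 18 18 18 17 17 15 13 13 13 13 13 14]
 [13 13 13 13 13 15 18 19 18 18 18 19 18 14 13 13 13 13 14]
 [13 13 13 13 12 16 19 19 18 18 18 19 19 15 13 13 13 13 14]
 [13 13 13 12 10 19 19 19 18 18 18 18 19 17 13 13 13 13 14]
 [13 13 13 11  9 20 19 19 18 18 18 18 19 18 13 13 13 13 13]
 [13 13 13 10  9 17 19 19 18 18 18 18 18 18 13 13 13 13 13]
 [13 13 14  9  8 12 19 19 18 19 18 19 18 16 13 14 13 13 13]
 [13 13 13 10  9  9 15 16 18 18 17 18 16 13 13 14 13 13 13]
 [13 13 13 15 11  8 12 12 14 14 13 15 14 13 13 13 14 13 13]
 [13 13 13 14 14 10 11 10 10  9 11 13 13 13 13 13 13 13 13]
 [13 13 13 13 14 13 14 11 12 12 13 14 13 13 13 13 13 13 13]]
[[180 181 181 182 181 181 180 181 180 181 181 181 180 182 181
[... 5831 characters left out ...]
  78  47  44  37  46  53  62  92 107  49   8
   16]
 [145 146 145 136  84 109  95  31  26  18  15  11  18  33  77 112  64  21
    2]
 [148 147 142 110  48 118 110  12  12  19   4   6   0  20  79 115  51  15
    9]
 [143 145 138  49  27  91 115  73  18  16   0  13   8  66 117 105  37  12
    1]
 [140 142 137  12  15  44  77 104 115 108  89 120 110  90  96  56  24  19
    6]
 [139 142 133  16  16  21  35  65  64  77  67  61  62  47  37  27  25   7
   10]
 [141 137 130  10   0  22   6   8  23  35  41  27  23  28  21  25  11   1
    2]
 [138 140 129   0  16   6  11  16  16  24  22  25  27  33  10  14  10   4
   39]
 [131 131 134  23   8   8   9   8   7  15  21  12  17  15  11  13   3  28
   69]]
```

```bash
python3 - <<'E'
from m import *
P={}
for n,px in(('top',[(420.1,267.5),(263.5,276.9)]),('scene',[(224,320.7),(332.9,196.4)])):
    s=snap(n); P[n]=s,px
    for p,z,nm in zip(px,(.110,.106),('sil','port')): print(n,nm,onplane(s,p,z)[0].round(4))
for i in(0,1):
    A=[];b=[]
    for s,px in P.values():
        r=np.r_[slopes(s,px[i])[0],1]@s['R']; r/=np.linalg.norm(r); c=-s['R'].T@s['t']; M=np.eye(3)-np.outer(r,r); A.append(M); b.append(M@c)
    X=np.linalg.solve(sum(A),sum(b)); print(X.round(4),[np.linalg.norm(a@X-q).round(4) for a,q in zip(A,b)])
S=status.read_state(); yaw=np.radians(160.53); R=np.array([[np.cos(yaw),np.sin(yaw)],[np.sin(yaw),-np.cos(yaw)]])
print('tool shift to sil', R.T@(np.array([.5345,-.274])-S['tool_pos'][:2]), S['tool_pos'])
E
```

```text
top sil [ 0.5322 -0.2738  0.11  ]
top port [0.5171 0.1647 0.106 ]
scene sil [ 0.537  -0.2757  0.11  ]
scene port [0.5206 0.1624 0.106 ]
[ 0.5337 -0.2739  0.1059] [np.float64(0.001), np.float64(0.001)]
[0.5182 0.1654 0.1029] [np.float64(0.0007), np.float64(0.0007)]
tool shift to sil [-0.59526462 -0.58009856] [0.16662945 0.47133587 0.25620748]
```

```bash
python3 -m pendant '[[[-0.03,-0.03,0,0],[-0.07,-0.07,0,0],[-0.11,-0.11,0,0],[-0.15,-0.145,0,0],[-0.19,-0.18,0,0]]]'
python3 -m pendant '[[[-0.04,-0.04,0,0],[-0.08,-0.08,0,0],[-0.12,-0.12,0,0],[-0.16,-0.16,0,0],[-0.2,-0.2,0,0]]]'
python3 -m pendant '[[[-0.04,-0.04,0,10],[-0.08,-0.08,0,20],[-0.12,-0.12,0,30],[-0.16,-0.16,0,40],[-0.205,-0.2,0,50]]]'
python3 -m pendant '[[[0,0,0,10],[0,0,0,13.7],[0,0,0,13.7],[0,0,0,13.7],[0,0,0,13.7]]]'
cat > d.py <<'E'
from m import *
import sys
S=status.read_state(); r=np.radians(S['tool_rot'][2]); R=np.array([[np.cos(r),np.sin(r)],[np.sin(r),-np.cos(r)]])
T=np.array(sys.argv[1:3],float); print(S['tool_pos'],S['tool_rot'],S['force'],'shift',(R.T@(T-S['tool_pos'][:2])).round(4))
E
python3 d.py .5345 -.2745
```

```text
time_s: 1.02
tool_pos: [0.2863, 0.2369, 0.2565]
tool_rot: [180.0, 0.0, 160.6]
force: [1.6, 1.0, 0.7]
grip_width: 0.0854
finger_force: 0.0
time_s: 1.65
tool_pos: [0.4082, -0.0188, 0.2565]
tool_rot: [180.0, 0.0, 160.5]
force: [0.3, 1.8, 0.4]
grip_width: 0.0852
finger_force: 0.0
time_s: 2.28
tool_pos: [0.5348, -0.2756, 0.2564]
tool_rot: [180.0, 0.0, 110.2]
force: [1.4, 1.1, 0.4]
grip_width: 0.0853
finger_force: 0.0
time_s: 2.9
tool_pos: [0.5343, -0.2736, 0.2564]
tool_rot: [180.0, 0.0, 96.9]
force: [-1.0, 0.3, -0.0]
grip_width: 0.0854
finger_force: 0.0
[ 0.53431904 -0.27361023  0.25644921] [1.79990298e+02 8.33349426e-03 9.68980817e+01] [-0.97588405  0.25259105 -0.02745326] shift [-0.0009  0.0001]
```

```bash
python3 -m pendant '[[[0,0,0.03,0],[0,0,0.06,0],[0,0,0.09,0],[-0.001,0,0.11,0],[-0.001,0,0.125,0]]]' 0.06
python3 -m pendant '[[[0,0,0.012,0],[0,0,0.024,0],[0,0,0.036,0],[0,0,0.036,0],[0,0,0.036,0]]]'
python3 -m pendant '[[[0,0,0,0],[0,0,0,0],[0,0,0,0],[0,0,0,0],[0,0,0,0]]]' 0.015
python3 -m pendant '[[[0,0,0,0],[0,0,0,0],[0,0,0,0],[0,0,0,0],[0,0,0,0]]]'
```

```text
time_s: 3.52
tool_pos: [0.5342, -0.2746, 0.1305]
tool_rot: [-180.0, -0.0, 96.9]
force: [1.1, -0.4, -0.3]
grip_width: 0.0601
finger_force: 0.0
time_s: 4.15
tool_pos: [0.5346, -0.2748, 0.0957]
tool_rot: [180.0, 0.0, 96.8]
force: [-0.3, 0.3, -0.5]
grip_width: 0.0601
finger_force: 0.0
time_s: 4.78
tool_pos: [0.5347, -0.2749, 0.0958]
tool_rot: [180.0, 0.0, 96.8]
force: [-1.0, 1.1, 5.4]
grip_width: 0.0225
finger_force: 58.5
time_s: 5.4
tool_pos: [0.5347, -0.2748, 0.0958]
tool_rot: [180.0, 0.0, 96.8]
force: [-1.0, 1.8, 6.0]
grip_width: 0.0225
finger_force: 58.5
```

```bash
python3 -m pendant '[[[0,0,-0.008,0],[0,0,-0.02,0],[0,0,-0.035,0],[0,0,-0.055,0],[0,0,-0.08,0]]]'
python3 -m pendant '[[[0,0,-0.03,0],[0,0,-0.06,0],[0,0,-0.065,0],[0,0,-0.065,0],[0,0,-0.065,0]]]'
python3 - <<'E'
from m import *
s=snap('scene'); save(s,'scene1.png'); g=proj(s,[.5345,-.2745,.22])[0].astype(int); x,y=g
cv2.imwrite('pics/lift.png',cv2.resize(s['image'][max(0,y-70):y+80,max(0,x-100):x+100,::-1],(800,600)))
E
python3 d.py .519 .1637
```

```text
time_s: 6.02
tool_pos: [0.5343, -0.2747, 0.1767]
tool_rot: [180.0, -0.0, 96.8]
force: [0.3, -0.9, -0.7]
grip_width: 0.0228
finger_force: 58.8
time_s: 6.65
tool_pos: [0.534, -0.2745, 0.2393]
tool_rot: [-179.9, -0.1, 96.8]
force: [0.1, 0.1, -0.8]
grip_width: 0.0228
finger_force: 58.8
[ 0.53402073 -0.27452444  0.23924626] [-1.79920240e+02 -5.70242298e-02  9.68308790e+01] [ 0.13163536 -0.39012642 -1.6145024 ] shift [0.4369 0.0372]
```

View pics/lift.png

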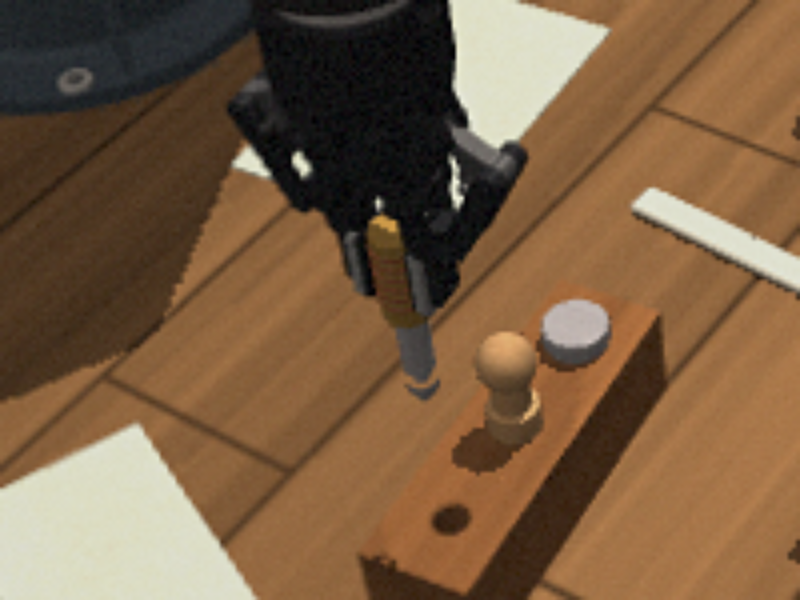

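The silencer is out of the rack and held, with the head top at about crop (385,222) and the tip at about (425,395). The plug and punch are undisturbed. Next I check the tilt in both views.

```bash
cat > tilt.py <<'E'
from m import *
# measured axis of the stem in a view against projected vertical through TCP
S=status.read_state(); p=S['tool_pos']; off=.0918
for n in('scene','top'):
    s=snap(n); a=np.array([p+[0,0,-off+h] for h in(0,.008,.02,.056,.106)]); q=proj(s,a); print(n,q.round(1).tolist())
    c=q[0].astype(int); w=22; im=s['image'][c[1]-w-14:c[1]+w-14,c[0]-w:c[0]+w,::-1]
    cv2.imwrite(f'pics/tilt_{n}.png',cv2.resize(im,(400,400),interpolation=cv2.INTER_CUBIC)); print('crop origin',c[0]-w,c[1]-w-14)
a,b=[cv2.imread(f'pics/tilt_{n}.png') for n in('scene','top')]
import sys; cv2.imwrite('pics/'+sys.argv[1],np.hstack([a,b]))
g=proj(s,[.5345,-.2745,.22])
s=snap('scene'); print('lift crop origin',proj(s,[.5345,-.2745,.22])[0].astype(int)-[100,70])
E
python3 tilt.py tilt1.png
```

```text
scene [[220.5, 306.2], [219.9, 303.3], [219.1, 298.8], [216.4, 284.8], [212.4, 264.3]]
crop origin 198 270
top [[422.7, 264.2], [423.2, 263.6], [424.0, 262.7], [426.5, 260.0], [430.1, 255.9]]
crop origin 400 228
lift crop origin [115 208]
```

View pics/tilt1.png

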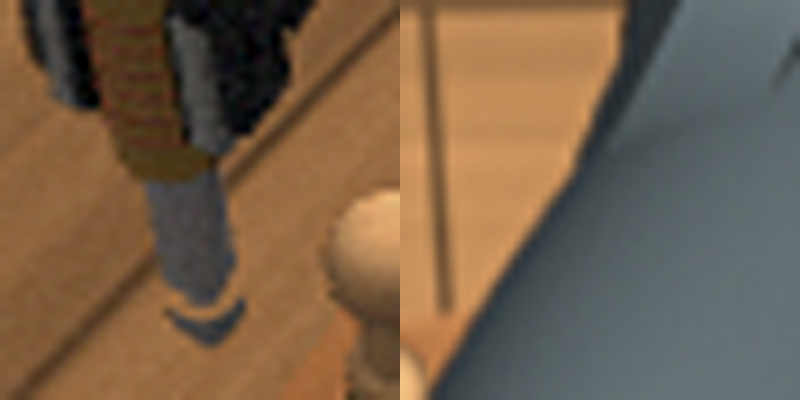

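The stem lies within about 0.03 rad of vertical. In the scene view the tip is at about (221,308), against (220.5,306) expected. The top view is hidden by the arm. Now I move it over the port.

```bash
python3 -m pendant '[[[0.03,0.003,0,0],[0.08,0.007,0,0],[0.13,0.011,0,0],[0.18,0.015,0,0],[0.23,0.02,0,0]]]'
python3 -m pendant '[[[0.05,0.004,0,0],[0.1,0.008,0,0],[0.15,0.012,0,0],[0.19,0.016,0,0],[0.207,0.0173,0,0]]]'
python3 -m pendant '[[[0,0,0.015,0],[0,0,0.03,0],[0,0,0.03,0],[0,0,0.03,0],[0,0,0.03,0]]]'
python3 d.py .5189 .1635; python3 tilt.py tilt2.png
```

```text
time_s: 7.48
tool_pos: [0.5265, -0.0425, 0.2402]
tool_rot: [-180.0, -0.0, 96.8]
force: [0.9, -0.2, -0.8]
grip_width: 0.0223
finger_force: 58.9
time_s: 8.1
tool_pos: [0.5191, 0.1654, 0.24]
tool_rot: [-180.0, -0.0, 96.9]
force: [0.0, -0.2, -0.6]
grip_width: 0.0228
finger_force: 58.9
time_s: 8.72
tool_pos: [0.5198, 0.1633, 0.2108]
tool_rot: [180.0, -0.0, 96.8]
force: [0.8, -0.6, -1.9]
grip_width: 0.0228
finger_force: 58.9
[0.51978029 0.16333352 0.21078083] [ 1.79956503e+02 -9.59109377e-03  9.68002929e+01] [ 0.78339184 -0.58017176 -1.90996254] shift [ 0.0003 -0.0009]
scene [[332.8, 191.7], [332.8, 188.9], [332.9, 184.8], [332.9, 171.9], [333.0, 153.4]]
crop origin 310 155
top [[263.5, 275.1], [263.2, 274.6], [262.8, 273.8], [261.3, 271.3], [259.3, 267.7]]
crop origin 241 239
lift crop origin [115 208]
```

View pics/tilt2.png

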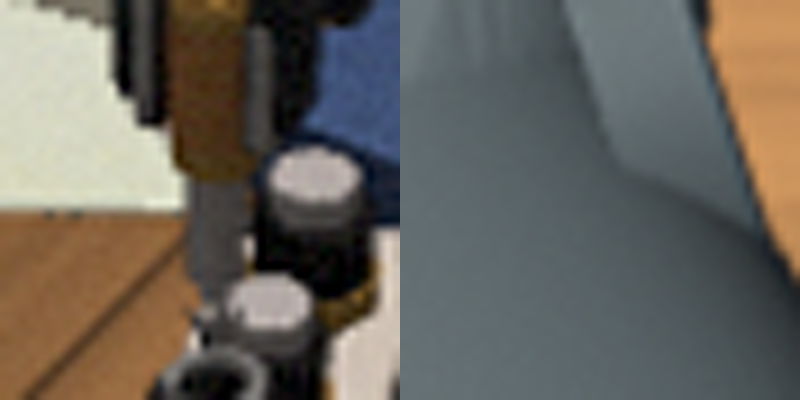

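Scene view: the stem axis is at about crop x 216 and the bore at about 214, so they line up within about 0.5 mm. I'll lower it in small steps and watch the force.

```bash
python3 -m pendant '[[[0,0,0.003,0],[0,0,0.006,0],[0,0,0.009,0],[0,0,0.012,0],[0,0,0.012,0]]]'
python3 -m pendant '[[[0,0,0.002,0],[0,0,0.004,0],[0,0,0.005,0],[0,0,0.005,0],[0,0,0.005,0]]]'
python3 -m pendant '[[[0,0,0.001,0],[0,0,0.002,0],[0,0,0.003,0],[0,0,0.003,0],[0,0,0.003,0]]]'
```

```text
time_s: 9.5
tool_pos: [0.5194, 0.1635, 0.198]
tool_rot: [-180.0, 0.0, 96.8]
force: [-1.1, 0.3, -0.8]
grip_width: 0.0226
finger_force: 58.9
time_s: 10.12
tool_pos: [0.5195, 0.1636, 0.1934]
tool_rot: [180.0, -0.0, 96.8]
force: [-0.2, 0.1, -1.0]
grip_width: 0.0229
finger_force: 58.9
time_s: 10.75
tool_pos: [0.5195, 0.1636, 0.1903]
tool_rot: [180.0, 0.0, 96.8]
force: [-0.9, -0.3, -1.3]
grip_width: 0.0231
finger_force: 58.9
```

Depth is about 7.5 mm with no contact yet.

```bash
python3 -m pendant '[[[0,0,0.001,0],[0,0,0.002,0],[0,0,0.003,0],[0,0,0.003,0],[0,0,0.003,0]]]'
python3 -m pendant '[[[0,0,0.001,0],[0,0,0.002,0],[0,0,0.003,0],[0,0,0.003,0],[0,0,0.003,0]]]'
python3 -m pendant '[[[0,0,0.001,0],[0,0,0.002,0],[0,0,0.003,0],[0,0,0.003,0],[0,0,0.003,0]]]'
```

```text
time_s: 11.38
tool_pos: [0.5195, 0.1636, 0.1874]
tool_rot: [180.0, 0.0, 96.8]
force: [0.0, 0.9, -1.2]
grip_width: 0.0226
finger_force: 58.9
time_s: 12.0
tool_pos: [0.5195, 0.1636, 0.1843]
tool_rot: [-180.0, 0.0, 96.8]
force: [-0.1, -0.2, -0.9]
grip_width: 0.0225
finger_force: 58.9
time_s: 12.62
tool_pos: [0.5195, 0.1636, 0.1813]
tool_rot: [180.0, -0.0, 96.8]
force: [-1.5, 0.7, 0.8]
grip_width: 0.0227
finger_force: 58.9
```

```bash
python3 -m pendant '[[[0,0,0.0005,0],[0,0,0.001,0],[0,0,0.002,0],[0,0,0.002,0],[0,0,0.002,0]]]'
python3 -m pendant '[[[0,0,0.0005,0],[0,0,0.001,0],[0,0,0.002,0],[0,0,0.002,0],[0,0,0.002,0]]]'
python3 -m pendant '[[[0,0,0.0005,0],[0,0,0.001,0],[0,0,0.002,0],[0,0,0.002,0],[0,0,0.002,0]]]'
```

```text
time_s: 13.25
tool_pos: [0.5195, 0.1636, 0.1793]
tool_rot: [180.0, -0.0, 96.8]
force: [-0.6, 1.0, 4.1]
grip_width: 0.0226
finger_force: 59.1
time_s: 13.88
tool_pos: [0.5196, 0.1636, 0.1774]
tool_rot: [180.0, -0.0, 96.8]
force: [-1.7, 0.4, 5.1]
grip_width: 0.0227
finger_force: 59.3
time_s: 14.5
tool_pos: [0.5194, 0.1635, 0.1751]
tool_rot: [-180.0, 0.0, 96.8]
force: [0.3, 2.1, -1.2]
grip_width: 0.0229
finger_force: 58.8
```

Force rose to about 5 N and eased at an estimated 23 mm, which is earlier than the 27 mm expected for the catch. It could be a seal lip, so I keep going carefully.

```bash
python3 -m pendant '[[[0,0,0.0005,0],[0,0,0.001,0],[0,0,0.001,0],[0,0,0.001,0],[0,0,0.001,0]]]'
python3 -m pendant '[[[0,0,0.0005,0],[0,0,0.001,0],[0,0,0.001,0],[0,0,0.001,0],[0,0,0.001,0]]]'
```

```text
time_s: 15.12
tool_pos: [0.5195, 0.1636, 0.1743]
tool_rot: [-180.0, -0.0, 96.8]
force: [-0.1, 0.1, 1.4]
grip_width: 0.0228
finger_force: 58.9
time_s: 15.75
tool_pos: [0.5195, 0.1636, 0.1733]
tool_rot: [-180.0, 0.0, 96.8]
force: [-0.5, 0.8, 0.9]
grip_width: 0.0229
finger_force: 58.8
```

```bash
python3 - <<'E'
from m import *
s=snap('scene'); x,y=333,175
print(status.read_state()['force'])
cv2.imwrite('pics/in.png',cv2.resize(s['image'][y-45:y+45,x-60:x+60,::-1],(800,600),interpolation=cv2.INTER_CUBIC))
print(proj(s,[[.519,.1636,.106],[.519,.1636,.106+.056-.025]]))
E
```

```text
[-0.41464945  0.30523061  1.29789211]
[[332.56151844 195.93186544]
 [332.61756052 185.28794047]]
```

View pics/in.png

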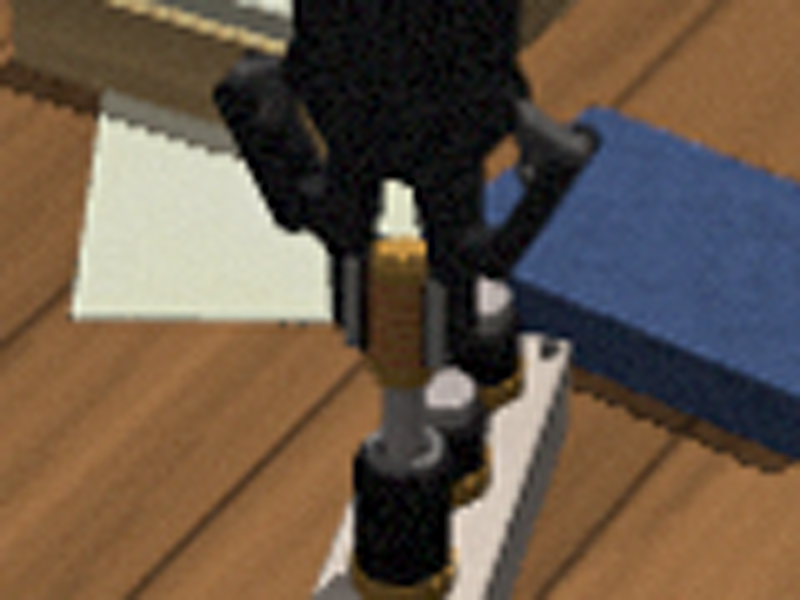

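About 30 mm of bare stem shows (crop y 380–450), so the depth is about 25–26 mm and it is not seated yet. I continue in 1 mm steps.

```bash
python3 -m pendant '[[[0,0,0.0005,0],[0,0,0.001,0],[0,0,0.001,0],[0,0,0.001,0],[0,0,0.001,0]]]'|grep -E "pos|force:"
python3 -m pendant '[[[0,0,0.0005,0],[0,0,0.001,0],[0,0,0.001,0],[0,0,0.001,0],[0,0,0.001,0]]]'|grep -E "pos|force:"
```

```text
tool_pos: [0.5195, 0.1636, 0.1723]
force: [-0.7, 1.1, 1.9]
finger_force: 58.8
tool_pos: [0.5195, 0.1636, 0.1713]
force: [-0.2, 0.1, 1.9]
finger_force: 58.8
```

```bash
python3 -m pendant '[[[0,0,0.0005,0],[0,0,0.001,0],[0,0,0.001,0],[0,0,0.001,0],[0,0,0.001,0]]]'|grep -E "pos|force:"
python3 -m pendant '[[[0,0,0.0005,0],[0,0,0.001,0],[0,0,0.001,0],[0,0,0.001,0],[0,0,0.001,0]]]'|grep -E "pos|force:"
python3 -m pendant '[[[0,0,0.0005,0],[0,0,0.001,0],[0,0,0.001,0],[0,0,0.001,0],[0,0,0.001,0]]]'|grep -E "pos|force:"
```

```text
tool_pos: [0.5195, 0.1636, 0.1703]
force: [-0.1, 0.9, 0.8]
finger_force: 58.8
tool_pos: [0.5194, 0.1636, 0.1693]
force: [-0.8, 1.2, 0.7]
finger_force: 58.8
tool_pos: [0.5194, 0.1636, 0.1683]
force: [-0.7, 0.9, -2.9]
finger_force: 59.0
```

```bash
python3 -m pendant '[[[0,0,0,0],[0,0,0,0],[0,0,0,0],[0,0,0,0],[0,0,0,0]]]'|grep -E "pos|force:"
python3 -m pendant '[[[0,0,0.0005,0],[0,0,0.0005,0],[0,0,0.0005,0],[0,0,0.0005,0],[0,0,0.0005,0]]]'|grep -E "pos|force:"
python3 -m pendant '[[[0,0,0.0005,0],[0,0,0.0005,0],[0,0,0.0005,0],[0,0,0.0005,0],[0,0,0.0005,0]]]'|grep -E "pos|force:"
```

```text
tool_pos: [0.5194, 0.1636, 0.1683]
force: [-1.6, 0.8, -2.9]
finger_force: 59.0
tool_pos: [0.5195, 0.1636, 0.1678]
force: [-0.8, 1.2, -0.5]
finger_force: 59.0
tool_pos: [0.5195, 0.1636, 0.1673]
force: [-1.6, 1.9, -0.5]
finger_force: 59.0
```

Force dipped at about 29.5 mm, as if the catch snapped in. I test it with a gentle pull.

```bash
for i in 1 2; do :; done
python3 -m pendant '[[[0,0,-0.0005,0],[0,0,-0.001,0],[0,0,-0.0015,0],[0,0,-0.0015,0],[0,0,-0.0015,0]]]'|grep -E "pos|force:"
python3 -m pendant '[[[0,0,-0.0005,0],[0,0,-0.001,0],[0,0,-0.001,0],[0,0,-0.001,0],[0,0,-0.001,0]]]'|grep -E "pos|force:"
python3 -m pendant '[[[0,0,-0.0005,0],[0,0,-0.001,0],[0,0,-0.001,0],[0,0,-0.001,0],[0,0,-0.001,0]]]'|grep -E "pos|force:"
```

```text
tool_pos: [0.5194, 0.1636, 0.1687]
force: [0.1, 0.9, -4.5]
finger_force: 59.0
tool_pos: [0.5194, 0.1636, 0.1697]
force: [-0.4, 1.4, -8.8]
finger_force: 59.1
tool_pos: [0.5194, 0.1636, 0.1707]
force: [-0.8, 0.4, -11.4]
finger_force: 59.2
```

It's locked: the pull grew to about 10 N with travel. I add a little margin, take a picture, then lower it.

```bash
python3 -m pendant '[[[0,0,-0.0005,0],[0,0,-0.0005,0],[0,0,-0.0005,0],[0,0,-0.0005,0],[0,0,-0.0005,0]]]'|grep -E "pos|force:"
python3 - <<'E'
from m import *
s=snap('scene'); x,y=333,195
a=cv2.imread('pics/scene0.png')[y-20:y+25,x-30:x+30]
cv2.imwrite('pics/tug.png',np.hstack([cv2.resize(i,(400,300),interpolation=cv2.INTER_CUBIC) for i in(a,s['image'][y-20:y+25,x-30:x+30,::-1])]))
E
```

```text
tool_pos: [0.5194, 0.1636, 0.1713]
force: [-1.2, 0.1, -11.2]
finger_force: 59.2
```

View pics/tug.png

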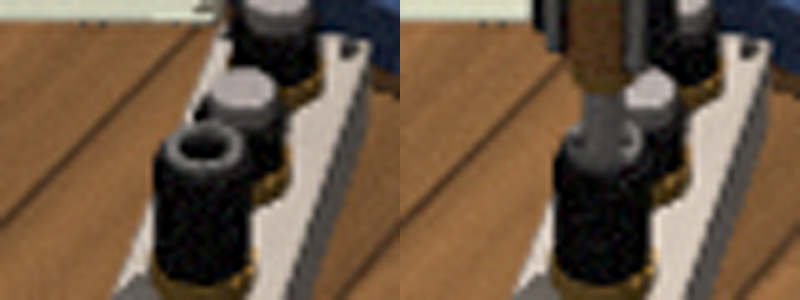

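```bash
python3 -m pendant '[[[0,0,-0.0005,0],[0,0,-0.0005,0],[0,0,-0.0005,0],[0,0,-0.0005,0],[0,0,-0.0005,0]]]'|grep -E "pos|force:"
python3 - <<'E'
from m import *
a=cv2.imread('pics/scene0.png').max(2).astype(int); ims=[snap('scene')['image'].max(2).astype(int) for _ in range(3)]; b=np.mean(ims,0).astype(int)
for nm,i in(('rest',a),('now',b)): print(nm);print(i[190:206,327:341].T[[0,1,2,3,4,5,6,7,8,9,10,11,12]])
E
```

```text
tool_pos: [0.5195, 0.1636, 0.1718]
force: [-0.8, 0.7, -12.8]
finger_force: 59.3
rest
[[138 141 143 145 143 141  84  48  38   9   9  13   6   8   7   1]
 [138 142 144 143 138 118 116 118  96  44  13  21  14  21  14   1]
 [141 141 138 139 129 115 100 104 116  81  39  10  12   1   9  11]
 [142 145 151 133 114  77  28  10  78 104  58  20  17   1   6  18]
 [143 168 193 163 109  50  23   6  16 116  68  27  20  20  12   7]
 [155  79   7  77  91  43  21   0  12 110  78  40  29   3  16  15]
 [ 40  10   5  86  68  38  15   8   8  86  70  44  24  13   0  11]
 [ 56  40  44  90  67  43  19   8   1 113  61  27  21   6  20   9]
 [ 93  69  68 101  76  57  17   0  16 114  64  29  21  24  11  11]
 [138  77  66  74 102  66  29  21  64  94  50  26  33  17   8   0]
 [159  87  65  63 108  92  74  78 115  95  36  26   4   8  15   2]
 [178  97  63  63  68 107 115 119 106  56  26  26   3  17   3  15]
 [177  94  63  66  37  53  60  54  40  20  31  12   9  14  14   7]]
now
[[146 149 153 155 153 137  75  29  21  13   9  12   9   7   4   7]
 [149 153 156 152 128  67  60  60  39  15  10  18  10   6  13   6]
 [148 152 147 133 123  63  51  65  60  37  17  13  11  14  13   7]
 [102 101  92  90  83  53  44  59  64  54  25   6   6   8   9  13]
 [ 68  71  70  70  74  76  76  70  66  55  27  18  15  16   9   4]
 [ 73  74  72  73  75  74  75  76  64  57  39  16  13  13  11  10]
 [ 70  70  71  69  71  69  72  71  65  58  38  13   9  11   9   9]
 [ 66  67  67  66  67  65  66  67  63  51  32  14  12  12   9  14]
 [ 60  62  65  63  68  62  60  68  65  50  36   8  17  12   7  13]
 [ 87  67  59  77  70  67  52  96  73  48  24  19  29  16   9  12]
 [174  92  66 118  99  78  81 120 102  45  17  27  16   8   8  13]
 [189 100  69  86 114 119 125 114  60  21  26  27  12   2   6   9]
 [187  99  66  66  70  60  65  42  23  28  26  13  10  11  12   0]]
```

The collar ring has moved up about 1 px (roughly 3 mm), with a pull of about 12 N. I lower it and release.

```bash
python3 -m pendant '[[[0,0,0.001,0],[0,0,0.002,0],[0,0,0.003,0],[0,0,0.004,0],[0,0,0.004,0]]]'|grep -E "pos|force:"
python3 -m pendant '[[[0,0,0,0],[0,0,0,0],[0,0,0,0],[0,0,0,0],[0,0,0,0]]]' 0.05|grep -E "pos|force:|width"
python3 -m pendant '[[[0,0,-0.01,0],[0,0,-0.02,0],[0,0,-0.04,0],[0,0,-0.06,0],[0,0,-0.08,0]]]'|grep -E "pos|force:"
python3 -m pendant '[[[-0.03,0,-0.03,0],[-0.06,0,-0.03,0],[-0.1,0,-0.03,0],[-0.15,0,-0.03,0],[-0.2,0,-0.03,0]]]'|grep -E "time|pos|force:"
python3 - <<'E'
from m import *
s=snap('scene'); x,y=333,185
b=s['image'].max(2).astype(int); print(b[190:206,327:341].T[[0,1,2,9,10,11]])
cv2.imwrite('pics/fin.png',cv2.resize(s['image'][y-45:y+45,x-60:x+60,::-1],(800,600),interpolation=cv2.INTER_CUBIC))
E
```

```text
tool_pos: [0.5197, 0.1637, 0.1682]
force: [-2.8, 0.9, 0.1]
finger_force: 60.4
tool_pos: [0.5195, 0.1636, 0.1678]
force: [0.6, 0.1, -0.1]
grip_width: 0.05
finger_force: 0.0
tool_pos: [0.5196, 0.1636, 0.2493]
force: [0.3, -0.3, 0.3]
finger_force: 0.0
time_s: 26.62
tool_pos: [0.5434, -0.0364, 0.2788]
force: [0.3, -0.0, -0.1]
finger_force: 0.0
[[154 156 153 159 159 155  87  38  29  19  12   7  15   2  15   3]
 [159 160 158 160 157 135  72  61  70  43  15  17  13  13  10  15]
 [149 156 153 154 137 127  64  55  65  63  40  12  14  10   2   2]
 [ 91  68  65  60  89  72  61  50  94 102  50  25  31  21   1  14]
 [173 102  69  72 119 105  85  83 123 104  42  28  15  16   3  10]
 [196 101  69  70  74 118 127 128 118  59  30  28   9  12  13   2]]
```

View pics/fin.png

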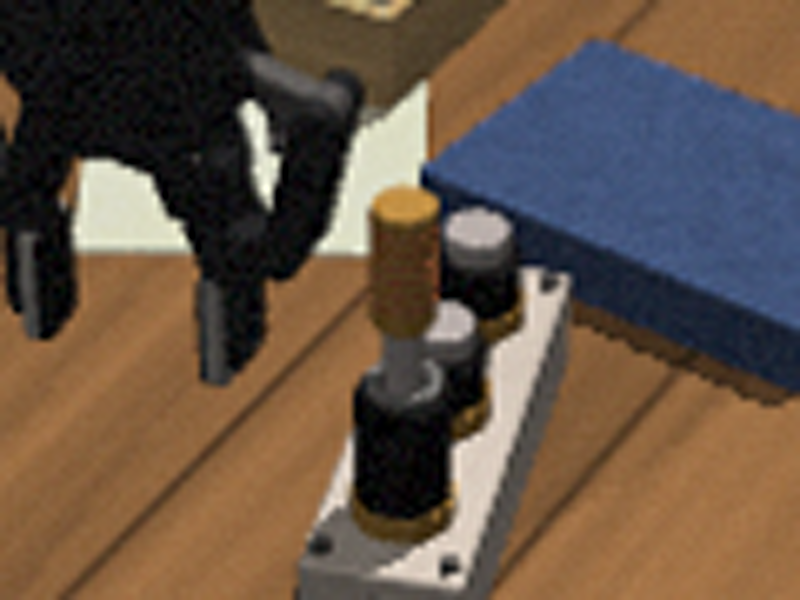

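The silencer stands upright at crop (405,190)–(405,370) in the port. The collar rows match the rest picture again, and the gripper is clear.

```bash
python3 -m pendant '[[[0,0,0,0],[0,0,0,0],[0,0,0,0],[0,0,0,0],[0,0,0,0]]]'|grep time; python3 -c "
from bench import ctrl; print(ctrl.finish_job())"
```

```text
time_s: 27.3
the job is handed in; nothing more can be done
None
```

The silencer is locked upright in the open port: a tug of about 12 N raised the collar roughly 3 mm, it sank back to rest, and I released and handed the job in at about 27 s (no verdict was shown).

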